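Take the torch from its fork and light a carton's label at a slant

ROBOT

A 6-joint arm with a two-finger parallel gripper is mounted at the origin on the work surface. World frame = base frame: x ahead of the robot, y to its left, z up, the work surface at z = 0. Lengths are in m, angles in rad, forces in N, time in s.
With the tool pointing down it reaches from about 0.4 to 0.825 m from the base axis. Payload 7 kg.
Tool frame: the origin (TCP) lies between the finger pads; the fingertips stand 22 mm ahead of it and the grasp point (between the pads) lies 3 mm ahead of it; z points along the fingers, y is the direction in which the jaws open and shut (so a half turn about z gives the same grasp; the last joint's range is limited). The gripper opens to 88 mm and grips with 3 to 60 N. Pads are 19 mm wide; open, the fingers measure 130 mm over their backs; the gripper's body (78 mm by 193 mm) begins 47 mm behind the grasp point.
Start: joints at [1.439, 0.359, 0.012, 0, -1.224, -0.288], TCP at [0.275, 0.616, 0.225] pointing down, gripper open.
Joint ranges: [-3.07, 3.07], [-1.43, 2.12], [-1.02, 1.25], [-3.03, 1.67], [-3.05, -0], [-3.03, 3.03]. Speed limits (rad/s): [2.39, 2.39, 3.01, 3.14, 3.14, 3.14].

INTERFACE

Orientations are given as [roll, pitch, yaw] about the fixed x, y, z axes, in that order (R = Rz(yaw) Ry(pitch) Rx(roll)).
In Python, from station import arm, optics gives the robot as it stands. The module is installed in compiled form; this text tells all that it offers.
- The arm moves only by the tool jog_arm, never from a script. Its argument "motion" is a list that holds one entry, the list of rows, each a list of 7 numbers: the shift along the tool's x, y, z in m, then the turn, a rotation vector about the tool's x, y, z in degrees, then the finger opening in m, from 0 to 0.0876. In form: [[[x, y, z, rx, ry, rz, grip], ...]]. A call has 1 to 8 rows; each row is the pose to reach, as a shift and turn from the pose measured when the call began, along the tool's axes at that moment; what a row does not reach only later rows make up. A row lasts 1/10 s, in which the tool goes at most 50 mm and 8.59 degrees, less where a joint would pass 70% of its speed; a pose out of reach is approached as far as the arm can. A call with a gripper value outside its range is refused whole. The fingers move at their own pace and stop on an object; "newtons" is the grip in N (left out, the last holds). Time passes only in rows, so rows that repeat a pose let the fingers close. It gives the time, the measured TCP pose, the force and the opening at its end, in the units of the state.
- arm.get_state(): the state, without advancing time (a new reading comes with each control period).
- optics.grab_frame(name): name is "scene" or "top" or "wrist"; returns the picture (400x640x3 uint8, red, green, blue); there is no depth.
- optics.camera_model(name): a dict with "mtx" (3x3 intrinsics, pixels), "D" ([k1, k2, p1, p2, k3] as OpenCV has them; the pictures are not rectified), "R" (3x3) and "t" (3): a world point X has camera coordinates R X + t; the wrist camera has in their place "mount" (4x4, takes a point from camera to tool coordinates, whose origin is the TCP and whose axes are the flange's). Camera axes: x right, y down, z forward; pixel columns grow to the right and rows downward; lengths in m; the calibration is good to about 2 mm. A picture is of the moment at which its call begins: read the wrist's pose just before it. camera_model takes no time and is no camera call.
- arm.job_done(): hands the job in, once; it reports no verdict.
The state is a dict: "t": time; "q": joint angles; "qd": joint speeds; "joint_efforts": joint torques, N m; "eef_pos": TCP position; "ee_rot": TCP orientation; "force": force on the tool from outside, world axes, zero at the start; "moment": the same for the moment, N m; "width": finger opening in m.
Only numpy, scipy, OpenCV 4.12 (cv2) and the standard library are available. Lean on these libraries where they do the work, as an engineer would, in place of code of your own. Each camera call takes 0.05 s, during which the arm holds its last target.

TASK

Take the torch that hangs lens down in the slotted fork on the bench, draw it out upright through the open end of the slot, and tip it about halfway between upright and level so that it shines at a slant on the middle of the label on top of the taller carton, its lens about 10 cm from the label. Finish while still holding it there, still and clear of everything; the torch must not touch either carton, and the cans and the tape roll stay where they are.

Things in the scene. Friction and masses are not known exactly. Their poses are not given: they have to be found in the camera images.
- torch: Loose hand torch, 155 mm long, 110 to 215 g, hanging upright, lens down. Origin: centre of the lens face; z runs from lens to tail, so it shines along -z. Up from the lens: metal head 46 mm across (0 to 24 mm, tapering to 34 mm across at 40), neck 22 mm across (40 to 58), collar 46 mm across (58 to 66), black barrel 32 mm across (66 to 155). Its turn about its own axis does not matter.
- torch_grip (a point): Point on the torch's axis in its smooth round barrel, 122 mm up from the lens and 33 mm below the tail: where to grip it, from above; the fingers may close in any direction. Axes as the torch.
- fork: Steel fork fixed to the bench: a level plate 6 mm thick, 80 mm wide, its top 115 mm above the bench, on a post at x = +62 mm; nothing stands above the plate. A slot 28 mm wide runs along the fork's x, open at x = -45 mm (towards the robot), closed at x = +14 mm. Origin: on the bench, z up, under the place in the slot where the torch hangs (within 10 mm).
- fork_slot (a point): Middle of the slot's width, on the plate's top face, above the fork's origin; axes as the fork. The torch's neck is in the slot, its collar rests on the plate, its lens 57 mm above the bench. Head below and collar above leave 12 mm of up and down play, so it comes out only by sliding about 75 mm along -x of the fork; it slides easily.
- tall_label (a point): Middle of the white paper label (60 by 80 mm) on the lid of the taller carton, 120 mm above the bench. The carton is closed, fixed, 160 by 200 by 120 mm high, the label in the middle of its level top; z up, x along the 160 mm side.
- low_carton: The other, lower carton, 130 by 160 by 60 mm high, fixed, also with a label on top; not the one to light. Origin: centre of its underside.
- tall_carton: The taller carton (see tall_label). Origin: centre of its underside.
- can_a: Bystander: drink can 53 mm across, 90 mm high, standing beyond the fork. Origin: centre of its underside.
- can_b: Bystander: drink can like the other, standing nearer the robot on its left. Origin: centre of its underside.
- tape_roll: Bystander: roll of packing tape lying flat, 100 mm across, 48 mm high, nearer the robot on its right. Origin: centre of its underside.
There are look-alikes about, which are no part of the job. Leave any green or purple look-alike of the low_carton alone. There is more than one size of the torch; the one meant has the size given above.

How it is judged:
On the way:
1. the torch is drawn out of the slot, held by the fingers, still upright and raised (x of torch in the frame of fork below -0.055 m and height (world z) of torch above 0.03 m and angle between torch's own z axis and vertical below 0.5 rad and contact force between torch and the fingers above 0.5 N), for 0.1 s.
At the end, for the whole second after the job is handed in: The torch is held by the fingers alone, still, tilted 32 to 63 degrees from upright with the lens lower, lens 60 to 150 mm from the middle of the taller carton's label (measured along the torch) and at least 25 mm above its lid, the torch's axis passing within 25 mm of that point both ways (angle between torch's own z axis and vertical between 0.56 and 1.1 rad and x of tall_label in the frame of torch between -0.025 and 0.025 m and y of tall_label in the frame of torch between -0.025 and 0.025 m and z of tall_label in the frame of torch between -0.15 and -0.06 m and height (world z) of torch above 0.145 m and contact force between torch and the fingers above 1 N and contact force between torch and fork below 0.2 N and contact force between torch and tall_carton below 0.2 N and contact force between torch and low_carton below 0.2 N and linear speed of torch below 0.03 m/s and angular speed of torch below 0.2 rad/s); the arm keeps its last pose, push and grip.
It fails at once if the torch bumps a carton (contact force between torch and tall_carton above 1 N or contact force between torch and low_carton above 1 N).
It fails at once if can_a is knocked out of its place (distance of can_a from where it was at the start of the episode above 0.03 m or angle between can_a's own z axis and vertical above 0.5 rad).
It fails at once if can_b is knocked out of its place (distance of can_b from where it was at the start of the episode above 0.03 m or angle between can_b's own z axis and vertical above 0.5 rad).
It fails at once if tape_roll is knocked out of its place (distance of tape_roll from where it was at the start of the episode above 0.03 m or angle between tape_roll's own z axis and vertical above 0.5 rad).
It also fails if it takes over 38 s, if anything falls off the work surface, if the arm or the gripper's body presses on something with over 40 N, if the wrist force passes 120 N, or if a joint passes its speed limit or range.

## Working session

There is one attempt and no reset: what is moved stays moved. The work goes in short steps, Python scripts to look and compute and a tool call to move; the robot and the scene stay as the last step left them, time stands still between calls to the robot, and variables do not carry over. Pictures are saved under pics/ and viewed, and the job is handed in when it is done.

Besides the shell and the picture viewer there is one more tool, called after "Emit:" by a JSON object that holds its "fn" and its "kwargs", one argument or row to a line. jog_arm: Moves the arm, as the interface text tells. Its arguments: {"type":"object","properties":{"motion":{"type":"array","items":{"type":"array","items":{"type":"array","items":{"type":"number"}}}},"newtons":{"type":"number"}},"required":["motion"]}

```bash
mkdir -p pics; python3 - <<'E'
from station import arm, optics
import cv2,json
s=arm.get_state();print({k:s[k] for k in('t','q','eef_pos','ee_rot','force','width')})
for n in('scene','top','wrist'):
    im=optics.grab_frame(n);cv2.imwrite(f'pics/{n}0.png',im[:,:,::-1]);
    m=optics.camera_model(n);print(n,{k:(v.tolist() if hasattr(v,'tolist') else v) for k,v in m.items()})
E
```

```text
{'t': 0.0, 'q': array([ 1.43909477e+00,  3.59376137e-01,  1.10385934e-02, -3.32294910e-04,
       -1.22410480e+00, -2.88057621e-01]), 'eef_pos': array([0.27494495, 0.61591458, 0.22382404]), 'ee_rot': array([ 3.13992571e+00, -1.68152991e-04, -4.19872210e-01]), 'force': array([-0.68080576, -0.88779665,  0.12500199]), 'width': 0.08766246528906964}
scene {'mtx': [[409.79015282478923, 0.0, 320.3908859640314], [0.0, 409.79015282478923, 199.19485386523604], [0.0, 0.0, 1.0]], 'D': [-0.022315589416154923, 0.0, 0.0, 0.0, 0.0], 'R': [[-0.4971833862146306, 0.8676450496155163, 0.0008650721599414942], [0.7029232757917927, 0.4033775695262295, -0.5858202836649199], [-0.5086330197915674, -0.29065203298927805, -0.8104405264403494]], 't': [0.2923812373151394, -0.34456668947640795, 1.2932484819312375]}
top {'mtx': [[451.4744104693021, 0.0, 315.1057448350758], [0.0, 451.4744104693021, 204.60459961858427], [0.0, 0.0, 1.0]], 'D': [-0.0708896936408848, 0.0, 0.0, 0.0, 0.0], 'R': [[-0.0071065128651473675, -0.9999747026875455, -0.0003024233000484167], [-0.9832257359407258, 0.007042603214253976, -0.18225683505368087], [0.18225435429288256, -0.0009978601713142683, -0.9832509113224166]], 't': [0.008439292956706578, 0.6016411810949991, 1.3067329355582542]}
wrist {'mtx': [[347.0860506211875, 0.0, 317.09192893127073], [0.0, 347.0860506211875, 196.98014756946088], [0.0, 0.0, 1.0]], 'D': [0.002928167542329343, 0.0, 0.0, 0.0, 0.0], 'mount': [[0.00020164690081028966, -0.960014266814502, -0.279951007948073, 0.07464554138002655], [0.9999998691145656, 6.194456253295555e-05, 0.0005078717582649128, -0.001125019480482603], [-0.000470222690928451, -0.2799510737173297, 0.9600141536535465, -0.15932309996516883], [0.0, 0.0, 0.0, 1.0]]}
```

View pics/scene0.png

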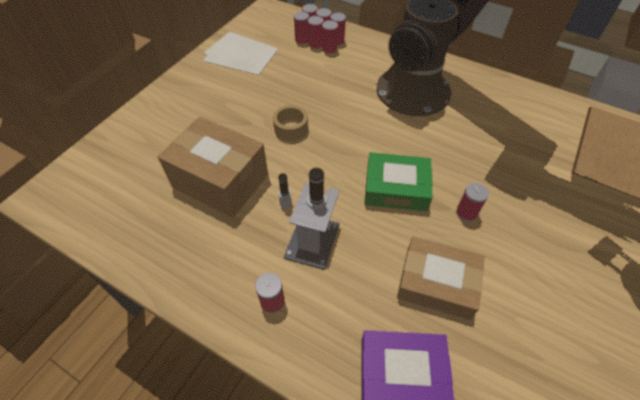

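View pics/top0.png

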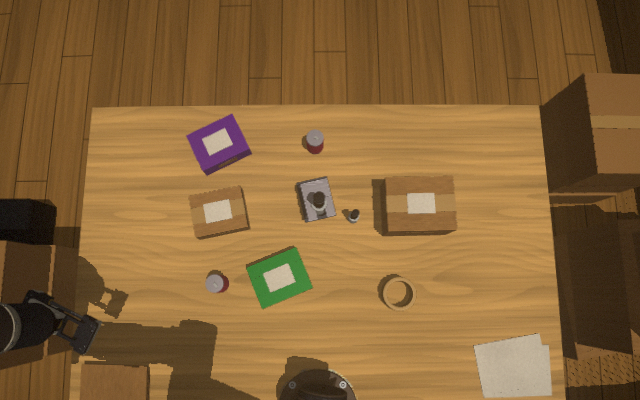

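View pics/wrist0.png

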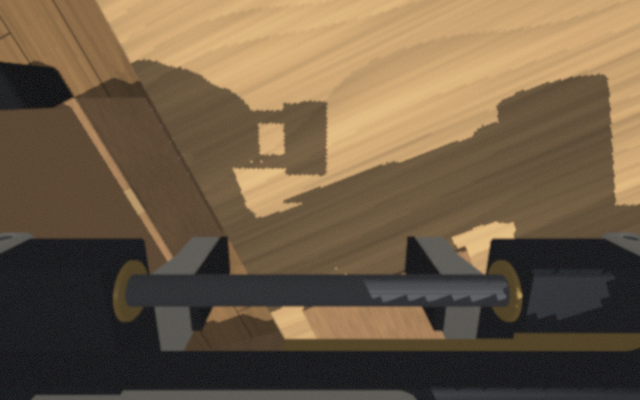

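Torch candidates: the big one in the fork (scene 317,185; top 319,200) and a small torch standing on the bench (scene 284,186; top 353,215). The one in the fork matches the description. The brown cartons are the tall one (top 420,205) and the low one (218,212). Close crops next.

```bash
python3 - <<'E'
import cv2
a=cv2.imread('pics/scene0.png');b=cv2.imread('pics/top0.png')
cv2.imwrite('pics/c1.png',cv2.resize(a[155:275,260:360],None,fx=5,fy=5,interpolation=2))
cv2.imwrite('pics/c2.png',cv2.resize(b[165:240,285:375],None,fx=8,fy=8,interpolation=2))
cv2.imwrite('pics/c3.png',cv2.resize(b[165:245,375:465],None,fx=7,fy=7,interpolation=2))
cv2.imwrite('pics/c4.png',cv2.resize(a[115:215,155:275],None,fx=6,fy=6,interpolation=2))
E
```

```text
(no output)
```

View pics/c1.png

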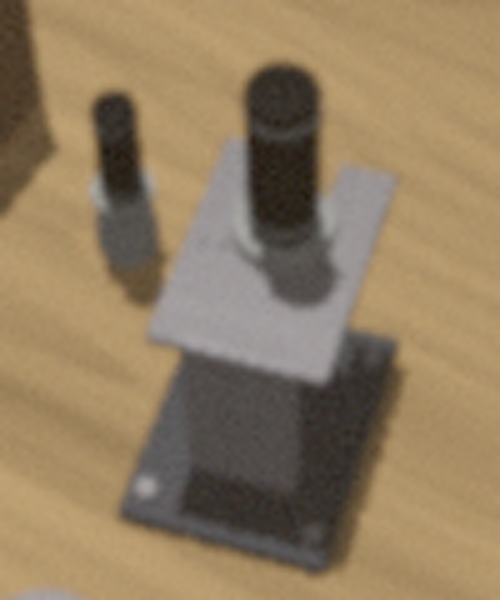

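View pics/c2.png

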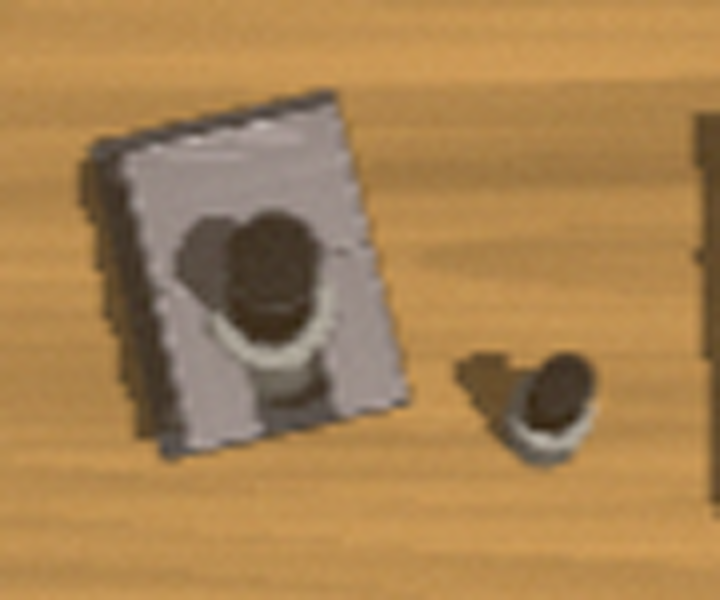

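View pics/c3.png

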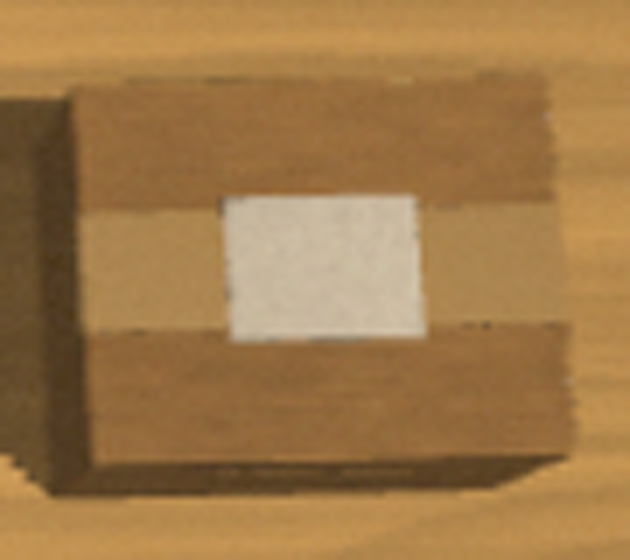

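View pics/c4.png

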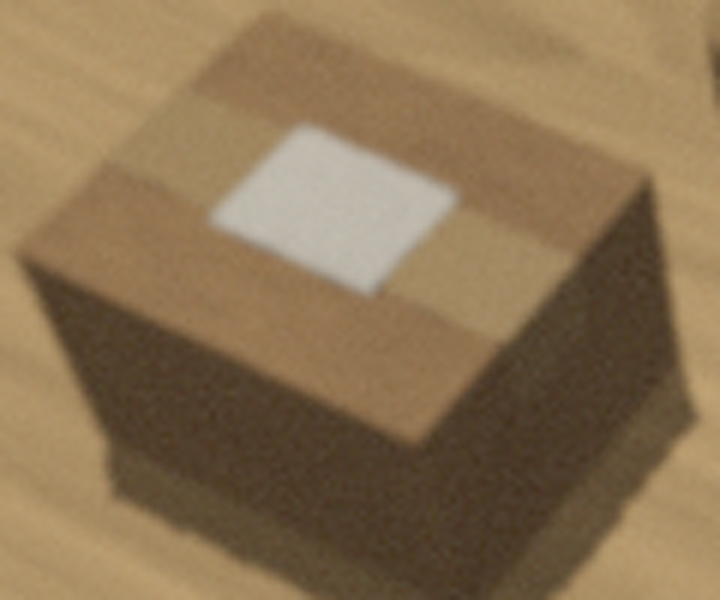

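```bash
cat > h.py <<'E'
from station import arm, optics
import numpy as np, cv2
from scipy.spatial.transform import Rotation as Ro
def cam(n):
    m=optics.camera_model(n)
    return np.array(m['mtx']),np.array(m['D']),np.array(m['R']),np.array(m['t'])
def und(n,uv):
    K,D,R,t=cam(n); return cv2.undistortPoints(np.array(uv,float).reshape(-1,1,2),K,D).reshape(-1,2)
def tri(a,b):  # scene, top pixels
    P=[np.c_[cam(n)[2],cam(n)[3]] for n in('scene','top')]
    X=cv2.triangulatePoints(P[0],P[1],und('scene',a).T,und('top',b).T); X=(X[:3]/X[3]).T
    e=[np.abs(proj(n,X)-np.array(p,float).reshape(-1,2)).max() for n,p in(('scene',a),('top',b))]
    return X,e
def proj(n,X):
    K,D,R,t=cam(n); return cv2.projectPoints(np.array(X,float).reshape(-1,1,3),cv2.Rodrigues(R)[0],t,K,D)[0].reshape(-1,2)
def onz(n,uv,z):
    K,D,R,t=cam(n); d=np.c_[und(n,uv),np.ones(len(uv))]@R; C=-R.T@t
    return C+d*((z-C[2])/d[:,2])[:,None]
def cr(p,f,ox,oy): return (np.array(p,float)+.5)/f-.5+[ox,oy]
E
python3 - <<'E'
from h import *
np.set_printoptions(precision=4,suppress=True)
X,e=tri(cr([(283,90)],5,260,155),cr([(274,257)],8,285,165));print('tail',X,e)
# order FL,FR,NR,NL
P,e=tri(cr([(325,382),(150,338),(232,140),(398,178)],5,260,155),cr([(125,150),(335,98),(408,400),(185,450)],8,285,165));print('plate',P,e)
print('mean',P.mean(0)); d=(P[0]+P[1]-P[2]-P[3])/2;print('xaxis',np.degrees(np.arctan2(d[1],d[0])),np.linalg.norm(d)); d=(P[0]-P[1]+P[3]-P[2])/2;print('yaxis',np.degrees(np.arctan2(-d[0],d[1])),np.linalg.norm(d))
L,e=tri(cr([(375,297),(210,220),(305,122),(460,192)],6,155,115),cr([(222,200),(417,195),(426,338),(232,340)],7,375,165));print('label',L,e,L.mean(0))
print('can_a',onz('top',[(315,135)],.09),'can_b',onz('top',[(215,283)],.09))
print('small torch tail', tri(cr([(113,102)],5,260,155),cr([(567,375)],8,285,165)))
print('tape', onz('top',[(398,293)],.048), 'scene',onz('scene',[(290,119)],.048))
E
```

```text
tail [[ 0.5943 -0.006   0.2117]] [np.float64(0.1402540206979097), np.float64(0.09599933042863995)]
plate [[ 0.6537  0.0473  0.1157]
 [ 0.672  -0.0283  0.116 ]
 [ 0.5612 -0.0539  0.1127]
 [ 0.544   0.0246  0.1155]] [np.float64(0.5795167004748691), np.float64(0.42113192142556954)]
mean [ 0.6077 -0.0026  0.115 ]
xaxis 12.358835525510566 0.11285423502722283
yaxis 13.010997054269996 0.07910228758771246
label [[ 0.6215 -0.2597  0.1189]
 [ 0.623  -0.341   0.1204]
 [ 0.5627 -0.341   0.1224]
 [ 0.5626 -0.2611  0.1229]] [np.float64(0.17447315583163459), np.float64(0.12374289946865247)] [ 0.5925 -0.3007  0.1211]
can_a [[0.8098 0.003  0.09  ]] can_b [[0.369  0.2924 0.09  ]]
small torch tail (array([[ 0.57  , -0.1118,  0.1139]]), [np.float64(0.021193060386281104), np.float64(0.01505588850437789)])
tape [[ 0.3369 -0.2378  0.048 ]] scene [[ 0.3464 -0.2367  0.048 ]]
```

Torch tail measures z=0.2117 (expected 0.212), the plate 0.115 and 80 mm wide, and the label 0.121 and about 60×80 mm, so all three agree with the text. The fork yaw is about 12.7°.

```bash
cat >> h.py <<'E'
def rel(p,R=None):
    s=arm.get_state(); R0=Ro.from_euler('xyz',s['ee_rot'])
    d=R0.inv().apply(np.array(p)-s['eef_pos']); r=(R0.inv()*(R or R0)).as_rotvec(degrees=True)
    return np.round(np.r_[d,0,0,0],4)+np.r_[0,0,0,np.round(r,2)]
E
python3 - <<'E'
from h import *
np.set_printoptions(precision=4,suppress=True)
R=Ro.from_euler('xyz',[np.pi,0,-1.35])
print(rel([.275,.616,.31]));print(rel([.594,-.006,.31],R))
E
```

```text
[ 0.0001  0.0002 -0.0859  0.      0.      0.    ]
[ 0.5449  0.4381 -0.0854  0.06   -0.04   53.29  ]
```

Emit:
{"fn": "jog_arm", "kwargs": {
  "motion": [
    [[0,0,-0.045,0,0,0,0.0876],[0,0,-0.085,0,0,0,0.0876],[0.035,0.028,-0.085,0,0,8,0.0876],[0.07,0.056,-0.085,0,0,16,0.0876],[0.105,0.084,-0.085,0,0,24,0.0876],[0.14,0.112,-0.085,0,0,32,0.0876],[0.175,0.14,-0.085,0,0,40,0.0876],[0.21,0.168,-0.085,0,0,48,0.0876]]
  ]
}}

```text
t: 0.95
eef_pos: [0.3987, 0.3753, 0.3092]
ee_rot: [3.141, -0.001, -1.263]
force: [0.6, -0.8, -1.2]
width: 0.0877
```

```bash
python3 - <<'E'
from h import *
np.set_printoptions(precision=4,suppress=True)
R=Ro.from_euler('xyz',[np.pi,0,-1.35]);s=arm.get_state();print(s['t'],s['q'],s['eef_pos'],s['ee_rot'])
print(rel([.594,-.006,.31],R))
E
```

```text
0.95 [ 1.1132  0.104  -0.1313  0.0001 -1.3367 -0.8055] [0.3987 0.3753 0.3092] [ 3.1408 -0.001  -1.2631]
[ 0.4226 -0.0707 -0.0004  0.04   -0.06    4.98  ]
```

Emit:
{"fn": "jog_arm", "kwargs": {
  "motion": [
    [[0.048,-0.008,0,0,0,2,0.0876],[0.096,-0.016,0,0,0,5,0.0876],[0.144,-0.024,0,0,0,5,0.0876],[0.192,-0.032,0,0,0,5,0.0876],[0.24,-0.04,0,0,0,5,0.0876],[0.288,-0.048,0,0,0,5,0.0876],[0.336,-0.056,0,0,0,5,0.0876],[0.35,-0.06,0,0,0,5,0.0876]]
  ]
}}

```text
t: 1.75
eef_pos: [0.5628, 0.0563, 0.3091]
ee_rot: [3.14, -0.002, -1.354]
force: [0.0, 0.7, -0.1]
width: 0.0877
```

```bash
python3 - <<'E'
from h import *
np.set_printoptions(precision=4,suppress=True)
R=Ro.from_euler('xyz',[np.pi,0,-1.35]);s=arm.get_state();print(s['t'],s['q'],s['eef_pos'],s['ee_rot'])
print(rel([.594,-.006,.31],R))
cv2.imwrite('pics/w1.png',optics.grab_frame('wrist')[:,:,::-1])
m=optics.camera_model('wrist');T=np.array(m['mount']);
R0=Ro.from_euler('xyz',s['ee_rot'])
for X in ([.5943,-.006,.2117],):
    c=np.linalg.inv(T)@np.r_[R0.inv().apply(np.array(X)-s['eef_pos']),1]
    print(cv2.projectPoints(c[:3].reshape(1,1,3),np.zeros(3),np.zeros(3),np.array(m['mtx']),np.array(m['D']))[0])
E
```

```text
1.75 [ 0.4466  0.1355 -0.0955  0.0013 -1.3417 -0.2296] [0.5628 0.0563 0.3091] [ 3.14   -0.0017 -1.3535]
[ 0.0676 -0.0171 -0.0008  0.09   -0.1    -0.2   ]
[[[292.3653 105.577 ]]]
```

View pics/w1.png

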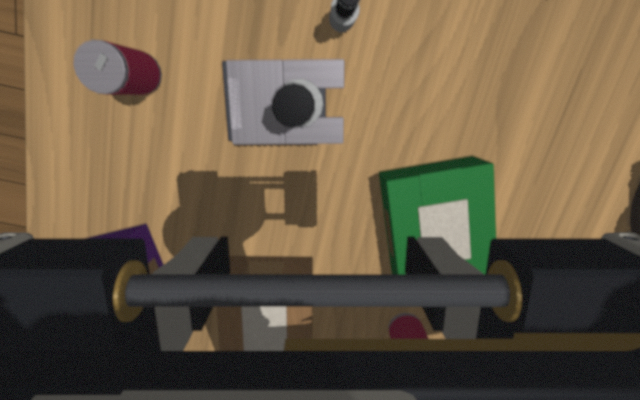

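The wrist view shows the tail at (294,105), against a predicted (292.4,105.6), and the slot lies along the jaw axis. Moving over it and then down.

Emit:
{"fn": "jog_arm", "kwargs": {
  "motion": [
    [[0.035,-0.009,0,0,0,0,0.0876],[0.067,-0.017,0,0,0,0,0.0876],[0.067,-0.017,0,0,0,0,0.0876],[0.067,-0.017,0.02,0,0,0,0.0876],[0.067,-0.017,0.045,0,0,0,0.0876],[0.067,-0.017,0.06,0,0,0,0.0876],[0.067,-0.017,0.06,0,0,0,0.0876]]
  ]
}}

```text
t: 2.5
eef_pos: [0.5924, -0.0048, 0.2465]
ee_rot: [3.135, -0.001, -1.353]
force: [0.5, -0.2, -0.1]
width: 0.0876
```

```bash
python3 - <<'E'
from h import *
np.set_printoptions(precision=4,suppress=True)
R=Ro.from_euler('xyz',[np.pi,0,-1.35]);s=arm.get_state();print(s['t'],s['q'],s['eef_pos'],s['ee_rot'],s['force'])
print(rel([.594,-.006,.182],R))
cv2.imwrite('pics/w2.png',optics.grab_frame('wrist')[:,:,::-1])
E
```

```text
2.5 [ 0.322   0.2143 -0.1391  0.0008 -1.2239 -0.1049] [ 0.5924 -0.0048  0.2465] [ 3.1352 -0.0014 -1.3535] [ 0.4748 -0.154  -0.1352]
[ 0.0014 -0.0017  0.0645  0.36   -0.08   -0.2   ]
```

View pics/w2.png

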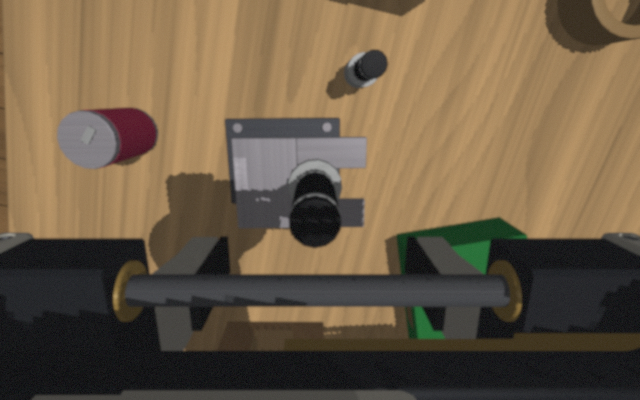

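Emit:
{"fn": "jog_arm", "kwargs": {
  "motion": [
    [[0.001,-0.001,0.03,0,0,0,0.0876],[0.001,-0.001,0.055,0,0,0,0.0876],[0.001,-0.001,0.064,0,0,0,0.0876],[0.001,-0.001,0.064,0,0,0,0.0876],[0.001,-0.001,0.064,0,0,0,0.05],[0.001,-0.001,0.064,0,0,0,0.03],[0.001,-0.001,0.064,0,0,0,0.02],[0.001,-0.001,0.064,0,0,0,0.02]]
  ],
  "newtons": 35
}}

```text
t: 3.35
eef_pos: [0.5947, -0.0058, 0.185]
ee_rot: [3.139, -0.002, -1.353]
force: [0.5, -0.7, 1.0]
width: 0.0614
```

```bash
python3 - <<'E'
from h import *
np.set_printoptions(precision=4,suppress=True)
s=arm.get_state();print(s['t'],s['q'],s['eef_pos'],s['ee_rot'],s['force'],s['width'])
E
```

```text
3.35 [ 0.3197  0.2579 -0.2266  0.0019 -1.0892 -0.103 ] [ 0.5947 -0.0058  0.185 ] [ 3.1388 -0.002  -1.3532] [ 0.5328 -0.7296  1.0277] 0.06137674116107806
```

Emit:
{"fn": "jog_arm", "kwargs": {
  "motion": [
    [[0,0,0.002,0,0,0,0.02],[0,0,0.002,0,0,0,0.02],[0,0,0.002,0,0,0,0.02],[0,0,0.002,0,0,0,0.02],[0,0,0.002,0,0,0,0.02],[0,0,0.002,0,0,0,0.02],[0,0,0.002,0,0,0,0.02],[0,0,0.002,0,0,0,0.02]]
  ]
}}

```text
t: 4.15
eef_pos: [0.5946, -0.0059, 0.183]
ee_rot: [3.139, -0.002, -1.353]
force: [-1.6, -0.3, -0.4]
width: 0.0314
```

Emit:
{"fn": "jog_arm", "kwargs": {
  "motion": [
    [[0,0,-0.003,0,0,0,0.02],[0,0,-0.006,0,0,0,0.02],[0,0,-0.006,0,0,0,0.02],[0,0.01,-0.006,0,0,0,0.02],[0,0.02,-0.006,0,0,0,0.02],[0,0.03,-0.006,0,0,0,0.02]]
  ]
}}

```text
t: 4.75
eef_pos: [0.5641, -0.0126, 0.189]
ee_rot: [3.138, -0.002, -1.353]
force: [0.0, 0.5, -1.2]
width: 0.0313
```

```bash
python3 - <<'E'
from h import *
np.set_printoptions(precision=4,suppress=True)
s=arm.get_state();print(s['t'],s['q'],s['eef_pos'],s['ee_rot'],s['force'],s['width'])
a=optics.grab_frame('scene')[:,:,::-1];b=optics.grab_frame('top')[:,:,::-1]
c=np.hstack([cv2.resize(a[140:260,270:350],None,fx=4,fy=4,interpolation=2),cv2.resize(b[160:240,270:370],None,fx=4,fy=6,interpolation=2)])
cv2.imwrite('pics/d.png',c)
E
```

```text
4.75 [ 0.3256  0.206  -0.2863  0.0017 -1.0819 -0.1089] [ 0.5641 -0.0126  0.189 ] [ 3.1383 -0.0018 -1.3533] [ 0.0191  0.4862 -1.2059] 0.03130479093087822
```

View pics/d.png

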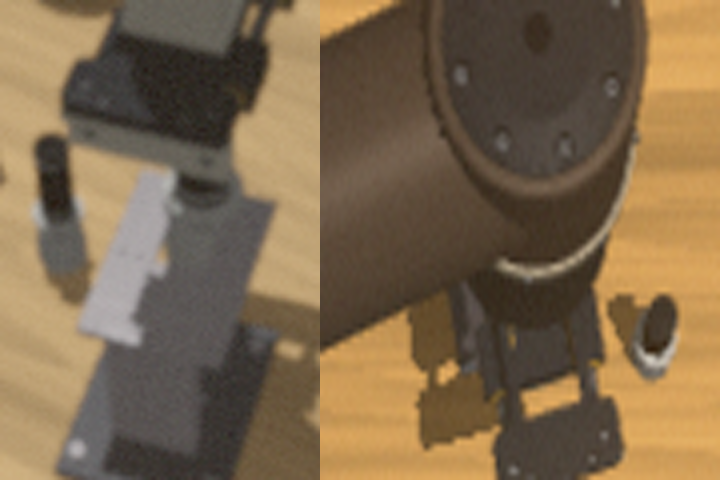

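Emit:
{"fn": "jog_arm", "kwargs": {
  "motion": [
    [[0,0.012,0,0,0,0,0.02],[0,0.027,0,0,0,0,0.02],[0,0.045,0,0,0,0,0.02],[0,0.062,0,0,0,0,0.02],[0,0.075,0,0,0,0,0.02],[0,0.075,0,0,0,0,0.02],[0,0.075,0,0,0,0,0.02]]
  ]
}}

```text
t: 5.55
eef_pos: [0.4906, -0.0289, 0.1901]
ee_rot: [3.14, -0.002, -1.353]
force: [0.6, -0.2, -1.5]
width: 0.0315
```

```bash
python3 - <<'E'
from h import *
np.set_printoptions(precision=4,suppress=True)
s=arm.get_state();print(s['t'],s['q'],s['eef_pos'],s['ee_rot'],s['force'],s['width'])
a=optics.grab_frame('scene')[:,:,::-1]
cv2.imwrite('pics/e.png',cv2.resize(a[90:240,230:380],None,fx=4,fy=4,interpolation=2))
E
```

```text
5.55 [ 0.3435  0.0825 -0.4335  0.0017 -1.0568 -0.1266] [ 0.4906 -0.0289  0.1901] [ 3.1398 -0.0018 -1.3531] [ 0.5641 -0.1576 -1.5427] 0.03149997778928782
```

View pics/e.png

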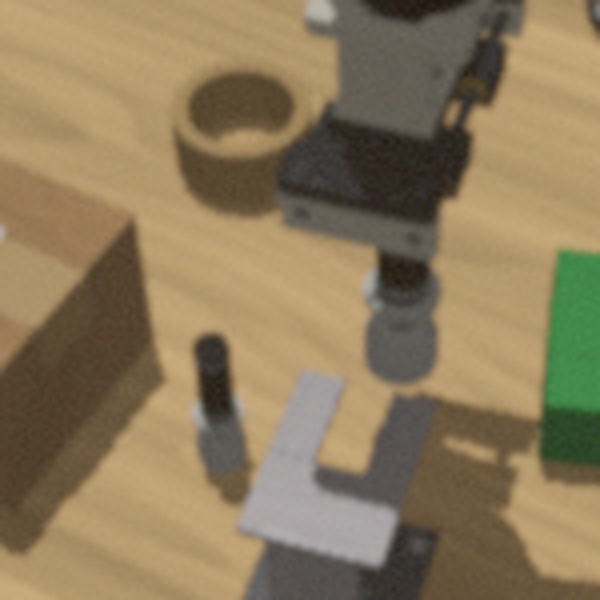

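Drawn out cleanly and still upright. Next: raise, swing over beside the tall carton, then tilt.

```bash
cat >> h.py <<'E'
def goal(a,th,L,dist=.226):
    u=np.array([-np.sin(th)*np.cos(a),-np.sin(th)*np.sin(a),np.cos(th)])
    z=-u; x=np.array([-np.sin(a),np.cos(a),0]); y=np.cross(z,x)
    if y@[np.cos(a),np.sin(a),0]>0: x,y=-x,-y
    return np.array(L)+dist*u, Ro.from_matrix(np.c_[x,y,z])
E
python3 - <<'E'
from h import *
np.set_printoptions(precision=4,suppress=True)
R=Ro.from_euler('xyz',[np.pi,0,-1.751])
print(rel([.4906,-.0289,.33]));print(rel([.435,-.272,.33],R))
p,R=goal(-.18,np.pi/4,[.5925,-.3007,.1205]);print(p,rel(p,R))
E
```

```text
[ 0.0003  0.0006 -0.14    0.      0.      0.    ]
[ 0.2257  0.1074 -0.1394  0.09   -0.12   22.8   ]
[ 0.4353 -0.2721  0.2803] [ 0.2257  0.1071 -0.0897 44.48    8.83   21.65  ]
```

Emit:
{"fn": "jog_arm", "kwargs": {
  "motion": [
    [[0,0,-0.04,0,0,0,0.02],[0,0,-0.085,0,0,0,0.02],[0,0,-0.125,0,0,0,0.02],[0.025,0.012,-0.14,0,0,4,0.02],[0.06,0.028,-0.14,0,0,8,0.02],[0.095,0.044,-0.14,0,0,12,0.02],[0.13,0.061,-0.14,0,0,16,0.02],[0.165,0.078,-0.14,0,0,20,0.02]]
  ]
}}

```text
t: 6.4
eef_pos: [0.4507, -0.2078, 0.3304]
ee_rot: [3.141, -0.002, -1.705]
force: [1.1, 0.2, -1.4]
width: 0.031
```

```bash
python3 - <<'E'
from h import *
np.set_printoptions(precision=4,suppress=True)
s=arm.get_state();print(s['t'],s['q'],s['eef_pos'],s['ee_rot'],s['force'],s['width'])
R=Ro.from_euler('xyz',[np.pi,0,-1.751])
print(rel([.435,-.272,.33],R))
p,R=goal(-.18,np.pi/4,[.5925,-.3007,.1205]);print(p,rel(p,R))
E
```

```text
6.4 [-0.0333  0.0052 -0.1915  0.0024 -1.3754 -0.101 ] [ 0.4507 -0.2078  0.3304] [ 3.1405 -0.0024 -1.7046] [ 1.051   0.2023 -1.4499] 0.030972533394598652
[ 0.0657  0.007   0.0006  0.06   -0.14    2.66  ]
[ 0.4353 -0.2721  0.2803] [ 0.0656  0.0067  0.0503 45.05    0.9     2.56  ]
```

Emit:
{"fn": "jog_arm", "kwargs": {
  "motion": [
    [[0.033,0.003,0,0,0,1,0.02],[0.066,0.007,0,0,0,2.6,0.02],[0.066,0.007,0,7,0,2.6,0.02],[0.066,0.007,0,14,0.3,2.6,0.02],[0.066,0.007,0,21,0.5,2.6,0.02],[0.066,0.007,0,28,0.6,2.6,0.02],[0.066,0.007,0,35,0.8,2.6,0.02],[0.066,0.007,0,35,0.8,2.6,0.02]]
  ]
}}

```text
t: 7.2
eef_pos: [0.4316, -0.2716, 0.3282]
ee_rot: [-2.53, -0.001, -1.752]
force: [-0.7, 0.2, -1.7]
width: 0.0313
```

```bash
python3 - <<'E'
from h import *
np.set_printoptions(precision=4,suppress=True)
s=arm.get_state();print(s['t'],s['q'],s['eef_pos'],s['ee_rot'],s['force'],s['width'])
p,R=goal(-.18,np.pi/4,[.5925,-.3007,.1205]);print(p,rel(p,R))
E
```

```text
7.2 [-0.1704 -0.3241 -0.6126  0.0112 -0.6712 -0.0173] [ 0.4316 -0.2716  0.3282] [-2.5304 -0.0008 -1.7522] [-0.6863  0.2435 -1.6869] 0.031306612186714905
[ 0.4353 -0.2721  0.2803] [-0.0002  0.0244  0.0413  9.98   -0.09   -0.04  ]
```

Emit:
{"fn": "jog_arm", "kwargs": {
  "motion": [
    [[0,0.006,0.01,3,0,0,0.02],[0,0.012,0.02,6,0,0,0.02],[0,0.018,0.03,8,0,0,0.02],[0,0.024,0.041,10,0,0,0.02],[0,0.024,0.041,10,0,0,0.02],[0,0.024,0.041,10,0,0,0.02],[0,0.024,0.041,10,0,0,0.02]]
  ]
}}

```text
t: 7.9
eef_pos: [0.4365, -0.2725, 0.2822]
ee_rot: [-2.356, -0.001, -1.752]
force: [0.7, -0.0, -1.0]
width: 0.0315
```

```bash
python3 - <<'E'
from h import *
np.set_printoptions(precision=4,suppress=True)
s=arm.get_state();print(s['t'],s['q'],s['eef_pos'],s['ee_rot'],s['force'],s['width'])
p,R=goal(-.18,np.pi/4,[.5925,-.3007,.1205]);print(p,rel(p,R))
R0=Ro.from_euler('xyz',s['ee_rot']).as_matrix();z=R0[:,2]
pts=np.array([s['eef_pos']+z*k for k in(.06,.126-.062,.126-.012,.126,.226)])
for n in('scene','top','wrist'):
    im=optics.grab_frame(n)[:,:,::-1].copy();cv2.imwrite(f'pics/f_{n}.png',im)
    if n!='wrist':
        q=proj(n,pts);print(n,q)
        c=q[3].astype(int)
        x0,y0=c[0]-50,c[1]-50
        cv2.imwrite(f'pics/fc_{n}.png',cv2.resize(im[y0:y0+100,x0:x0+100],None,fx=6,fy=6,interpolation=2));print(x0,y0)
E
```

```text
7.9 [-0.1687 -0.3457 -0.8399  0.0339 -0.2909 -0.0405] [ 0.4365 -0.2725  0.2822] [-2.3557 -0.0012 -1.752 ] [ 0.6668 -0.0212 -1.0308] 0.0315442616875452
[ 0.4353 -0.2721  0.2803] [-0.0002  0.0022  0.0004 -0.03   -0.1     0.    ]
scene [[238.2553  84.9644]
 [237.5444  86.5689]
 [228.7893 106.3481]
 [226.7239 111.0196]
 [210.0353 148.8431]]
176 61
top [[425.7416 237.8745]
 [425.6233 236.9209]
 [424.1932 225.4346]
 [423.8628 222.7925]
 [421.2857 202.3288]]
373 172
```

View pics/fc_scene.png

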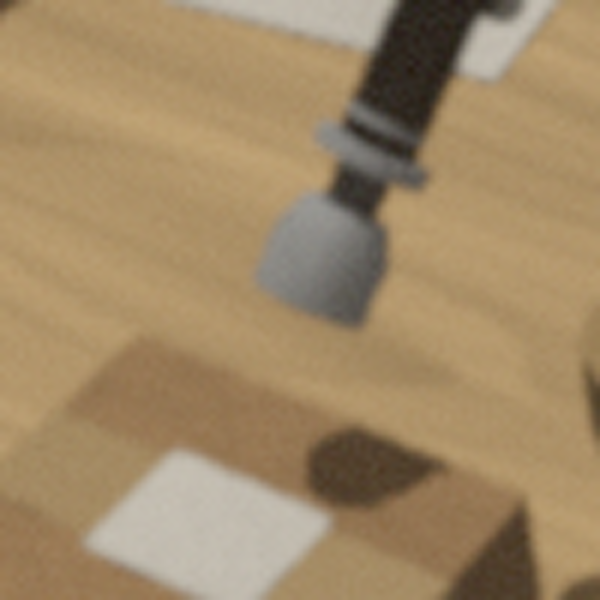

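View pics/fc_top.png

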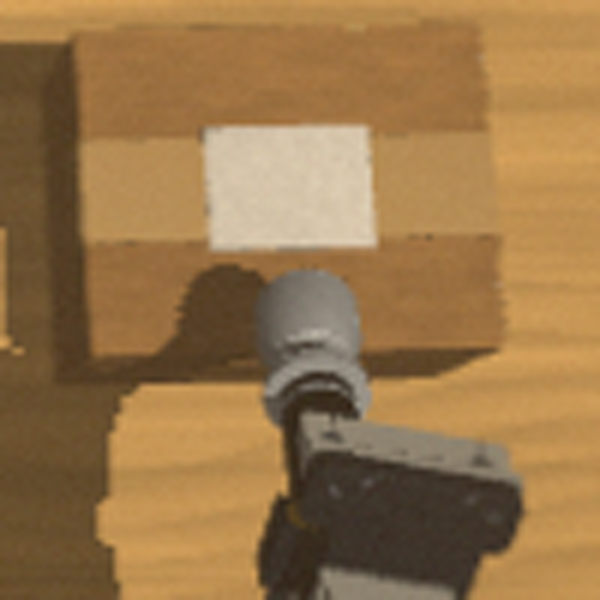

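View pics/f_wrist.png

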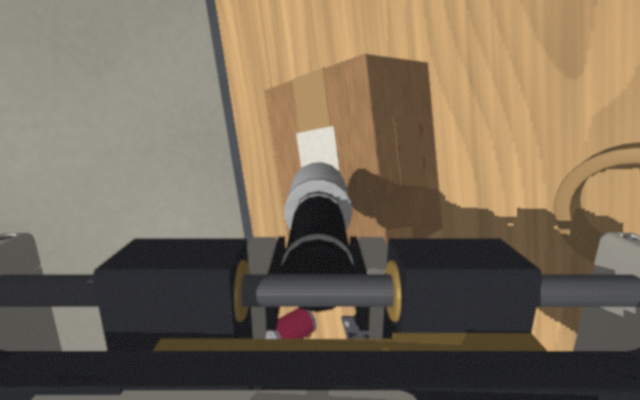

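View pics/f_scene.png

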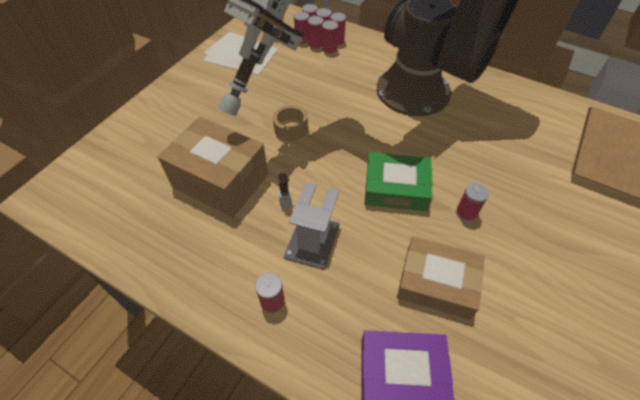

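In both views the lens and collar match the prediction to about 1 px: lens at scene (227,111) and top (424,222). So the torch has not slipped in the grip, and the axis meets the label's middle. I'll let it settle, then hand in.

Emit:
{"fn": "jog_arm", "kwargs": {
  "motion": [
    [[0,0,0,0,0,0,0.02],[0,0,0,0,0,0,0.02],[0,0,0,0,0,0,0.02],[0,0,0,0,0,0,0.02],[0,0,0,0,0,0,0.02],[0,0,0,0,0,0,0.02]]
  ]
}}

```text
t: 8.65
eef_pos: [0.436, -0.2724, 0.2818]
ee_rot: [-2.355, -0.001, -1.752]
force: [-0.6, 0.1, -1.5]
width: 0.0313
```

```bash
python3 - <<'E'
from h import *
np.set_printoptions(precision=4,suppress=True)
s=arm.get_state();R=Ro.from_euler('xyz',s['ee_rot'])
c=R.inv().apply(np.array([.5925,-.3007,.1205])-s['eef_pos']);print(s['t'],s['qd'],s['width'],'label in tool',c,'tilt',np.degrees(np.arccos(-R.as_matrix()[2,2])),'dist',c[2]-.126)
im=optics.grab_frame('scene')[:,:,::-1]; o=cv2.imread('pics/f_scene.png')
print('diff torch region',cv2.absdiff(im[60:130,200:270].copy(),o[60:130,200:270]).mean())
arm.job_done()
E
```

```text
8.65 [-0.0003 -0.0003  0.0004  0.     -0.0016 -0.0004] 0.03130033391981284 label in tool [-0.0005  0.0018  0.2265] tilt 45.05039986657831 dist 0.10046371545735883
diff torch region 2.2475510204081632
the job is handed in; nothing more can be done
```

I gripped the torch on its barrel at 35 N, lifted it 6 mm, drew it about 105 mm straight out of the slot and raised it. I then tipped it beside the taller carton and handed the job in at about 8.7 s; no verdict is reported.

- **Last readings:** the tilt was 45.1°, the lens about 100 mm from the label's middle, and the torch's axis within about 2 mm of that point. Joint speeds were about zero and the fingers were closed at 31.3 mm on the 32 mm barrel. The distance and aim are worked out from the arm pose and the measured label position, assuming no slip.
- **Slip and contact:** the scene and top views agreed with the predicted lens and collar positions to about 1 px, so the torch had not slipped. They also showed it clear of the carton. In the scene view the cans and tape roll looked where they started.
- **Disagreements:** none that mattered. The final pose was about 2 mm off target.

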